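# Change the suction lid to the fresh jar

### The arm

A 6-joint arm with a two-finger parallel gripper is mounted at the origin on a cart in front of the work surface, level with it; the furniture and walls round the work are solid. World frame = base frame: x ahead of the robot, y to its left, z up, the work surface at z = 0. Lengths are in m, angles in rad, forces in N, time in s.
With the tool pointing down it reaches from about 0.225 to 0.875 m from the base axis. Payload 3.4 kg.
Tool frame: the origin (TCP) lies at the very end of the fingers, on their centre line; the grasp point (between the pads) lies 19 mm behind it; z points along the fingers, y is the line along which they close (so a half turn about z gives the same grasp; the last joint's range is limited). The gripper opens to 85 mm and grips with 20 to 120 N. Pads are 22 mm wide; open, the fingers measure 114 mm over their backs; the gripper's body (76 mm by 85 mm) begins 54 mm behind the grasp point. The pads swing forward as they close: fully open they stand 13 mm farther back than shut.
Start: joints at [1.066, 0.276, 1.505, -0, 1.361, -0.121], TCP at [0.215, 0.533, 0.193] pointing down, gripper open.
Joint ranges: [-2.89, 2.89], [-0.75, 2.08], [0.22, 2.7], [-1.18, 4.32], [0.11, 2.71], [-2.7, 2.7]. Speed limits (rad/s): [2.57, 2.57, 3.14, 3.14, 3.14, 3.14].

### API

Orientations are given as a unit quaternion [w, x, y, z].
In Python, from rig import readout, vision, manip gives the robot as it stands.
- The arm moves only by the shell command python3 -m handwheel 'ROWS' [FORCE]. ROWS is JSON, a list of rows, each a list of 3 entries, a list of its own where there are three numbers: the shift along the tool's x, y, z in mm, then the turn, a rotation vector about the tool's x, y, z in units of 6 degrees (1.0 is 6 degrees), then the closure, from -1 (fully open) to 1 (shut), so that 0 is half open. A call has 1 to 20 rows; each row shifts and turns the commanded pose from where the row before left it, along the tool's axes as they then stand; what a row does not reach is not made up. A row lasts 1/8 s, in which the tool goes at most 62.5 mm and 10.7 degrees, less where a joint would pass 70% of its speed; a pose out of reach is approached as far as the arm can. A call is refused whole if a number of a shift passes 62.5 or a number of a turn 1, either way. A call with a gripper value outside its range is refused whole. The fingers move at their own pace and stop on an object; FORCE is the grip in N (left out, the last holds). Time passes only in rows, so rows that do not move let the fingers close. It gives the time, the measured TCP pose, the force, the opening and the grip force at its end, in the units of the state.
- readout.get_state(): the state, without advancing time (a new reading comes with each control period).
- vision.get_image(name): name is "side" or "top" or "wrist"; returns the picture (480x640x3 uint8, blue, green, red); there is no depth.
- vision.camera_params(name): a dict with "intrinsics" (3x3 intrinsics, pixels), "dist" ([k1, k2, p1, p2, k3] as OpenCV has them; the pictures are not rectified), "rvec" (rotation vector, rad) and "tvec" (3), from world to camera coordinates, as OpenCV has them; the wrist camera has in their place "hand_eye" (4x4, takes a point from camera to tool coordinates, whose origin is the TCP and whose axes are the flange's). Camera axes: x right, y down, z forward; pixel columns grow to the right and rows downward; lengths in m; the calibration is good to about 2 mm. A picture is of the moment at which its call begins: read the wrist's pose just before it. camera_params takes no time and is no camera call.
- manip.sign_off(): hands the job in; it is judged then, once.
The state is a dict: "clock": time; "qpos": joint angles; "qd": joint speeds; "effort": joint torques, N m; "position": TCP position; "ee_rot": TCP orientation; "contact_force": force on the tool from outside, world axes, zero at the start; "moment": the same for the moment, N m; "width": finger opening in m; "gripper_force": force on a finger pad.
Only numpy, scipy, OpenCV 4.12 (cv2) and the standard library are available. Lean on these libraries where they do the work, as an engineer would, in place of code of your own. Each camera call takes 0.05 s, during which the arm holds its last target. There are 200 camera calls.

### The job

Move the suction lid from the used jar to the fresh jar: twist it loose (anticlockwise from above), lift it off, set it on the fresh jar with its bar in line with that jar's two spring catches, and twist it clockwise about a quarter turn until it clicks locked. The fresh jar's dust cap has to come off first and must end up closing the used jar. Leave the two squeeze bottles and the carton standing round the jars where they are.

Things in the scene. Friction and masses are not known exactly. Their poses are not given: they have to be found in the camera images.
- suction_lid: Loose white round lid, 104 mm wide (109 over two ribs), 60 mm high, about 0.22 kg; starts locked on the used jar. Origin on its axis at the skirt's lower edge, z up. Skirt z 0 to 18 mm, plate 18 to 23 mm; the plate sits on the jar's rim, so seated its origin is 92 mm above the worktop. Grip bar on top along the lid's x axis. Open: bar in line with the jar's two catches; locked: bar across.
- lid_bar (a point): Middle of the lid's upright grey grip bar, on the lid's axis, 42 mm above its origin, 19 mm above the plate. The bar is 60 mm long (x), 16 mm thick (y), and stands from z 23 to 60 mm in the lid's frame. 41 mm from the axis, beyond each end of the bar, an upright nipple 10 mm thick reaches z 39 mm.
- lid_skirt (a point): Centre of the bayonet skirt, 9 mm above the lid's origin. Its two gaps, on the lid's +x and -x, let the jar's lugs through only with the bar in line with the catches (within 7 degrees, either way round; 2.5 mm radial play). Seated, it turns clockwise from above: 2 ribs are forced over the sprung catches from 65 degrees on (0.2 to 0.5 N m) and snap home by 80; stop at 82. Locked 79 to 82; reverse to free it.
- dust_cap: Loose white plain cap, 96 mm wide, 49 mm high, about 0.09 kg; starts on the fresh jar. Origin on its axis at the underside of its plug, z up. Plug 63 mm thick (chamfered), z 0 to 8 mm, drops into a jar's 70 mm mouth; disc z 8 to 13 mm rests on the rim, so on a jar its origin is 102 mm above the worktop. No catch, any yaw. On the worktop it stands on its plug.
- cap_knob (a point): Middle of the cap's grey round knob (26 mm thick, z 13 to 49 mm in the cap's frame), on the axis, 32 mm above the cap's origin, 19 mm above the disc.
- used_jar: The used jar, which wears the lid with the long bar at the start. Fixed, 110 mm high to the rim; origin at the centre of its underside, z up. Dark foot 112 mm wide, clear body 92 mm wide, white neck 79 mm outside, mouth 70 mm wide and 26 mm deep. Its two bayonet lugs and two grey spring catches lie on its +x and -x axes.
- fresh_jar: The fresh jar, which wears the cap with the round knob at the start. Same make, size and frame as the used jar: fixed, 110 mm to the rim, lugs and grey spring catches on its +x and -x axes.
- fresh_rim (a point): Centre of the fresh jar's mouth at rim height, 110 mm above the worktop. Lugs on the jar's +x and -x: 24 degrees wide, out to 46 mm from the axis, 3 to 9 mm below the rim. Outside each lug stands a grey catch housing, 56 to 69 mm from the axis, up to 104 mm high; its steel nose springs in to 52 mm from the axis.
- used_rim (a point): Centre of the used jar's mouth at rim height, 110 mm above the worktop; lugs and catches as on the fresh jar.
- squeeze_brown: Bystander: brown squeeze bottle, 52 mm across, 186 mm high, origin at the centre of its foot.
- squeeze_clear: Bystander: white squeeze bottle with red nozzle, 57 mm across, 196 mm high, origin at the centre of its foot.
- lancet_box: Bystander: small carton 52 x 86 x 58 mm (x, y, z), origin at the centre of its underside.
Mind the look-alikes: they are no part of the job. What is shaped like the suction_lid but yellow is not meant. What is shaped like the dust_cap but orange is not meant.

How it is judged:
By the outcome, as a careful person would: the job done as asked, in the order asked, and still so for the second after the job is handed in, with the robot touching nothing.
It also fails if it takes over 72 s, if anything falls off the work surface, if the arm or the gripper's body presses on something with over 40 N, if the wrist force passes 120 N, or if a joint passes its speed limit or range.

## Working session

There is one attempt and no reset: what is moved stays moved. The work goes in short steps, Python scripts to look and compute and a shell command to move; the robot and the scene stay as the last step left them, time stands still between calls to the robot, and variables do not carry over. Pictures are saved under pics/ and viewed, at most 10 in all, crops included, and the job is handed in when it is done.

```bash
mkdir -p pics
python3 - <<'E'
from rig import readout, vision
import cv2, numpy as np
for n in ("top","side"):
    cv2.imwrite(f"pics/{n}0.png",vision.get_image(n))
    p=vision.camera_params(n);print(n,{k:np.round(v,4).tolist() for k,v in p.items()})
print({k:np.round(v,4).tolist() for k,v in vision.camera_params("wrist").items()})
print(readout.get_state())
E
```

```text
top {'intrinsics': [[438.6385, 0.0, 314.7268], [0.0, 438.6385, 235.5585], [0.0, 0.0, 1.0]], 'dist': [-0.0162, 0.0, 0.0, 0.0, 0.0], 'rvec': [2.1675, -2.2146, 0.0214], 'tvec': [0.0302, 0.4877, 1.0988]}
side {'intrinsics': [[508.5924, 0.0, 321.7748], [0.0, 508.5924, 248.6514], [0.0, 0.0, 1.0]], 'dist': [-0.0855, 0.0, 0.0, 0.0, 0.0], 'rvec': [2.2603, -0.2737, 0.0973], 'tvec': [-0.4604, 0.1581, 1.4102]}
{'intrinsics': [[423.1795, 0.0, 321.9549], [0.0, 423.1795, 232.6784], [0.0, 0.0, 1.0]], 'dist': [-0.0069, 0.0, 0.0, 0.0, 0.0], 'hand_eye': [[0.0002, -0.9469, -0.3214, 0.0835], [1.0, -0.0001, 0.0011, 0.0015], [-0.0011, -0.3214, 0.9469, -0.1804], [0.0, 0.0, 0.0, 1.0]]}
{'clock': 0.1, 'qpos': array([ 1.06600300e+00,  2.76541666e-01,  1.50600080e+00,  1.65782355e-05,
        1.36069642e+00, -1.21001552e-01]), 'qd': array([-5.80670636e-04, -9.05107123e-04, -4.76196807e-03,  4.56752443e-04,
       -8.37265650e-05,  6.08966800e-04]), 'effort': array([ 1.27414871e-03, -4.17705238e+01, -2.46404654e+01, -1.83454922e-04,
        5.80365289e-03,  8.00358350e-06]), 'position': array([0.21504565, 0.53270543, 0.19242289]), 'ee_rot': array([-2.61081446e-04,  1.90721963e-01,  9.81643752e-01, -7.80657497e-04]), 'contact_force': array([ 0.27304328, -0.04964581, -0.40472818]), 'moment': array([ 0.01953942, -0.03332503, -0.01847629]), 'gripper_force': 0.0, 'width': 0.08519551696834282}
```

View pics/top0.png

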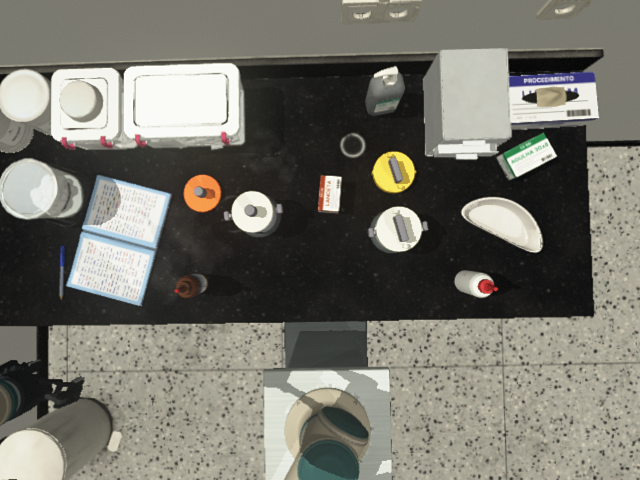

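View pics/side0.png

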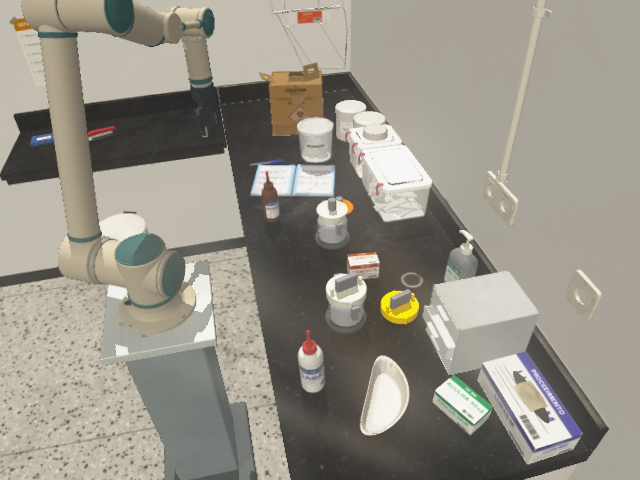

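Top view: the white bar lid is at (397,229), with a yellow look-alike at (394,172). The white knob cap is at (254,213), with an orange look-alike at (202,193). The white ones fit the description: they are white and sit on jars with catches. I'll confirm in an enlarged crop.

Run:
```python
import cv2,numpy as np
im=cv2.imread("pics/top0.png")
a=cv2.resize(im[180:250,215:295],None,fx=5,fy=5,interpolation=cv2.INTER_CUBIC)
b=cv2.resize(im[195:265,357:437],None,fx=5,fy=5,interpolation=cv2.INTER_CUBIC)
cv2.imwrite("pics/crop0.png",np.hstack([a,b]))
```

```text
(no output)
```

View pics/crop0.png

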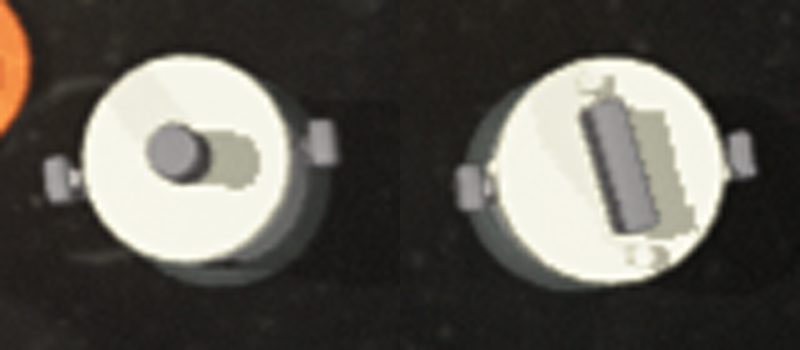

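The crop shows white plate disc centre 1 at crop (187,158), with catches at (58,179) and (322,143). This is the knob cap on the fresh jar. Disc centre 2 is at (611,170), with bar ends near (603,107) and (638,228) and catches at (470,188) and (740,155). This is the bar lid, locked on the used jar. Neither is yellow or orange.

```bash
cat > h.py <<'E'
import numpy as np, cv2
from scipy.spatial.transform import Rotation as R
from rig import readout, vision
def cam(n, s=None):
    p=vision.camera_params(n)
    if n!="wrist":
        Rc=cv2.Rodrigues(np.array(p["rvec"]))[0]; return p,Rc.T,-Rc.T@np.ravel(p["tvec"])
    s=s or readout.get_state(); T=np.array(p["hand_eye"]); Rt=rot(s)
    return p,Rt@T[:3,:3],Rt@T[:3,3]+s["position"]
def rot(s): return R.from_quat(np.roll(s["ee_rot"],-1)).as_matrix()
def ray(n,uv,z,s=None):
    p,A,c=cam(n,s)
    q=cv2.undistortPoints(np.array([[uv]],float),np.array(p["intrinsics"]),np.array(p["dist"]))[0,0]
    d=A@np.array([*q,1]); return c+d*(z-c[2])/d[2]
def go(xyz,yaw,s=None):
    """tool-frame shift mm and turn (units of 6 deg) to point down at xyz, tool y at world yaw (deg, mod 180)"""
    s=s or readout.get_state(); M=rot(s)
    y0=np.degrees(np.arctan2(M[1,1],M[0,1]))
    if yaw is None: yaw=y0
    a=np.radians(yaw); y=np.array([np.cos(a),np.sin(a),0]); z=np.array([0,0,-1.])
    T=np.c_[np.cross(y,z),y,z]
    dr=R.from_matrix(M.T@T).as_rotvec(degrees=True)/6
    print("shift",np.round(M.T@(np.array(xyz)-s["position"])*1e3,1),"turn",np.round(dr,2),"yaw now",round(y0,1),"q6",round(s["qpos"][5],2),"t",s["clock"])
E
python3 - <<'E'
from h import *
f=lambda u,v,x0,y0:((u+.5)/5-.5+x0,(v+.5)/5-.5+y0)
A=(215,180);B=(-80+357,195)
for nm,u,v,o,z in [("cap",187,158,A,.115),("knob",176,152,A,.151),("fc1",58,179,A,.104),("fc2",322,143,A,.104),
  ("lid",611,170,B,.115),("bar",619,166,B,.152),("b1",603,107,B,.152),("b2",638,228,B,.152),("uc1",470,188,B,.104),("uc2",740,155,B,.104)]:
    print(nm,np.round(ray("top",f(u,v,*o),z),4))
for nm,uv in [("brown",(183,289)),("clear",(470,281)),("box",(330,194)),("yellow",(394,172)),("orange",(202,193)),("ring",(352,146))]: print(nm,np.round(ray("top",uv,.05),3))
E
```

```text
cap [0.5433 0.1607 0.115 ]
knob [0.5425 0.1597 0.151 ]
fc1 [0.5359 0.223  0.104 ]
fc2 [0.5499 0.0994 0.104 ]
lid [ 0.4957 -0.1746  0.115 ]
bar [ 0.4955 -0.1718  0.152 ]
b1 [ 0.5216 -0.1656  0.152 ]
b2 [ 0.468  -0.1794  0.152 ]
uc1 [ 0.4894 -0.1114  0.104 ]
uc2 [ 0.5019 -0.2361  0.104 ]
brown [0.363 0.344 0.05 ]
clear [ 0.369 -0.354  0.05 ]
box [ 0.587 -0.021  0.05 ]
yellow [ 0.638 -0.178  0.05 ]
orange [0.598 0.294 0.05 ]
ring [ 0.705 -0.077  0.05 ]
```

```bash
python3 -m handwheel '[[[0,0,-60],[0,0,0],-1],[[0,0,-60],[0,0,0],-1],[[-55,-28,0],[0,0,0],-1],[[-55,-28,0],[0,0,0],-1],[[-55,-28,0],[0,0,0],-1],[[-55,-28,0],[0,0,0],-1],[[-55,-28,0],[0,0,0],-1],[[-55,-28,0],[0,0,0],-1],[[-55,-28,0],[0,0,0],-1],[[-55,-28,0],[0,0,0],-1],[[0,0,0],[0,0,1],-1],[[0,0,0],[0,0,1],-1],[[0,0,0],[0,0,1],-1],[[0,0,0],[0,0,1],-1],[[0,0,0],[0,0,1],-1],[[0,0,0],[0,0,1],-1],[[0,0,10],[0,0,1],-1],[[0,0,10],[0,0,1],-1],[[0,0,10],[0,0,1],-1],[[0,0,10],[0,0,1],-1]]' 60
python3 - <<'E'
from h import *
s=readout.get_state()
cv2.imwrite("pics/w1.png",vision.get_image("wrist")); print(s["position"],s["ee_rot"].tolist())
go([.543,.1605,.20],6)
E
```

```text
clock: 2.6
position: [0.5391, 0.1607, 0.2723]
ee_rot: [-0.0, 0.657, 0.754, -0.0]
contact_force: [-0.3, -0.3, 0.1]
width: 0.0853
gripper_force: 0.0
[0.53907969 0.16068168 0.27232767] [-0.00038220391469683706, 0.6572942106705649, 0.7536338687780121, -0.00040788455767091976]
shift [-0.7  4.9 70.9] turn [-0.04  0.    0.28] yaw now 7.7 q6 0.03 t 2.65
```

View pics/w1.png

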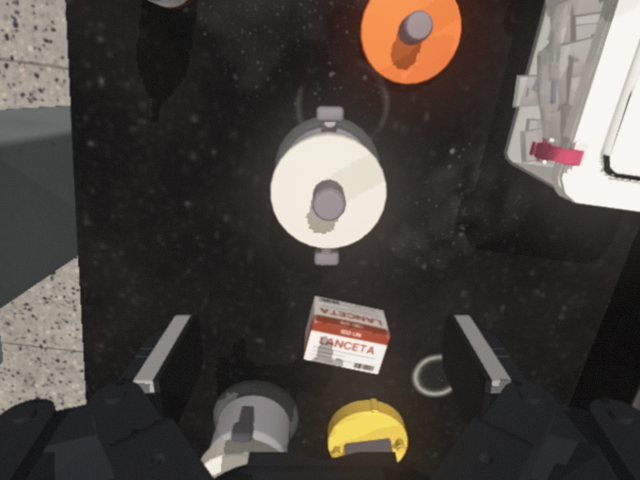

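The wrist view shows the white cap disc centred at (328.5,190), knob top near (329,195) and catches at (330,113) and (327,257). The orange cap at (411,32) is well clear.

Run:
```python
from h import *
for uv,z in [((328.5,190),.115),((329,194.5),.151),((330,113),.104),((327,257),.104)]: print(np.round(ray("wrist",uv,z),4))
go([.543,.1605,.12],None)
```

```text
[0.5423 0.1683 0.115 ]
[0.5416 0.1732 0.151 ]
[0.5353 0.2276 0.104 ]
[0.5499 0.1058 0.104 ]
shift [ -0.7   5.3 150.9] turn [-0.04  0.    0.  ] yaw now 7.7 q6 0.03 t 2.65
```

```bash
python3 -m handwheel '[[[1.5,5,30],[0,0,0],-1],[[2,0,35],[0,0,0],-1],[[0,0,0],[0,0,0],-1]]'
python3 - <<'E'
from h import *
s=readout.get_state()
im=vision.get_image("wrist"); print(s["position"])
cv2.imwrite("pics/w2.png",cv2.resize(im[30:330,170:490],(800,750))[0:600])
E
```

```text
clock: 3.02
position: [0.5416, 0.1646, 0.2055]
ee_rot: [-0.002, 0.656, 0.755, -0.003]
contact_force: [-0.5, -0.3, -0.5]
width: 0.0855
gripper_force: 0.0
[0.54163339 0.16455591 0.20547864]
```

View pics/w2.png

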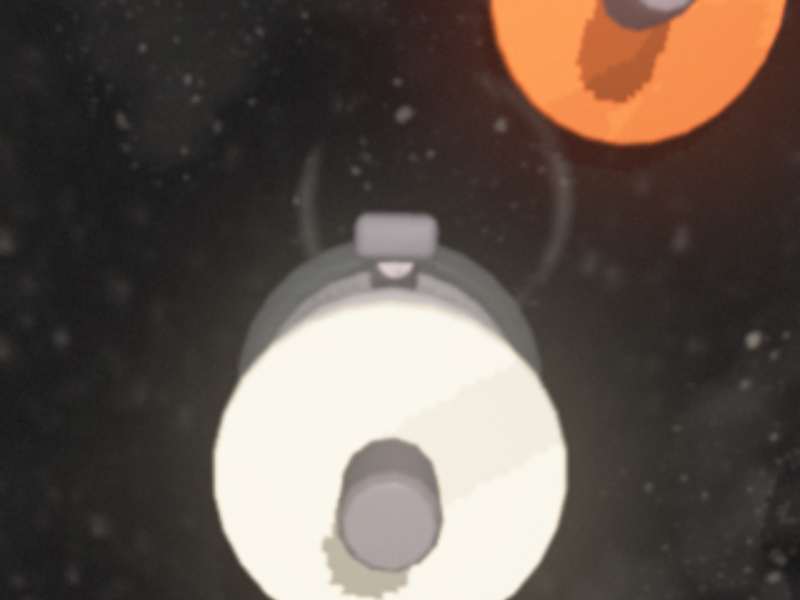

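Knob top is centred at crop (392,522), which is full-image (326.5,238.5). The disc is widest near crop (390,473).

Run:
```python
from h import *
print(ray("wrist",(326.5,238.5),.151),ray("wrist",(326,218.7),.115))
go([.5425,.1625,.120],None)
```

```text
[0.54594846 0.16572145 0.151     ] [0.54570805 0.16710507 0.115     ]
shift [-2.1 -0.8 87.6] turn [-0.02  0.    0.  ] yaw now 8.1 q6 0.03 t 3.075
```

```bash
python3 -m handwheel '[[[0,1,30],[0,0,0],-1],[[0,0,30],[0,0,0],-1],[[0,0,15],[0,0,0],-1],[[0,0,10],[0,0,0],-1],[[0,0,0],[0,0,0],0.5],[[0,0,0],[0,0,0],1],[[0,0,0],[0,0,0],1],[[0,0,0],[0,0,0],1],[[0,0,0],[0,0,0],1]]' 40
python3 -c "
from h import *
go([.544,.1645,.3],None)"
```

```text
clock: 4.2
position: [0.545, 0.1651, 0.1234]
ee_rot: [0.0, 0.656, 0.755, 0.0]
contact_force: [-0.2, -0.2, 0.7]
width: 0.0001
gripper_force: 0.0
shift [  -0.4   -1.  -176.6] turn [ 0. -0.  0.] yaw now 8.0 q6 0.03 t 4.2
```

Run:
```python
from h import *
cv2.imwrite("pics/w3.png",np.hstack([cv2.resize(vision.get_image("wrist"),(400,300)),cv2.resize(vision.get_image("top")[160:280,200:360],(400,300)),]))
```

```text
(no output)
```

View pics/w3.png

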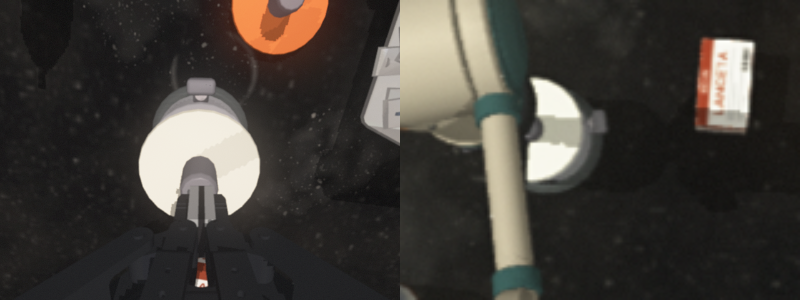

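Run:
```python
from h import *
im=vision.get_image("wrist")
cv2.imwrite("pics/w4.png",cv2.resize(im[150:390,200:440],(600,600),interpolation=cv2.INTER_CUBIC))
```

```text
(no output)
```

View pics/w4.png

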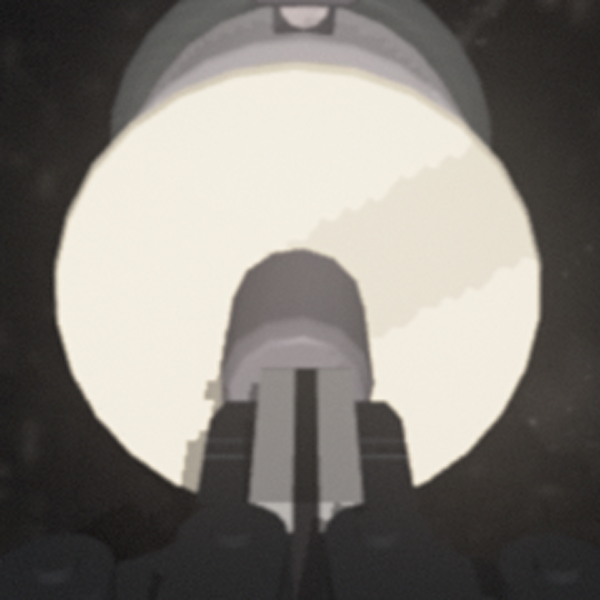

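The picture shows the shut fingertips at crop (305,370), lying in front of and above the knob's top. The closure read 0 mm wide, so the fingers shut over the knob. By projection, the real tips are about 40 mm behind the reported TCP. I'll check this with a gentle touch on the knob top, which is at z = 151 mm.

```bash
for i in 1; do python3 -m handwheel '[[[0,0,4],[0,0,0],1],[[0,0,3],[0,0,0],1],[[0,0,0],[0,0,0],1]]' 40; done; python3 -m handwheel '[[[0,0,2],[0,0,0],1],[[0,0,0],[0,0,0],1]]' | grep -E "posi|contact"; python3 -m handwheel '[[[0,0,2],[0,0,0],1],[[0,0,0],[0,0,0],1]]'| grep -E "posi|contact"
```

```text
clock: 4.72
position: [0.5446, 0.165, 0.1157]
ee_rot: [-0.0, 0.656, 0.755, -0.0]
contact_force: [-0.6, -0.2, -0.6]
width: 0.0001
gripper_force: 0.0
position: [0.5448, 0.165, 0.1141]
contact_force: [-1.0, -0.1, -0.3]
position: [0.5452, 0.1651, 0.113]
contact_force: [-0.8, 0.7, 5.0]
```

The touch came at reported z of about 0.1135, so the real tips are about 37.5 mm behind the reported TCP. I'll allow for that from here on.

```bash
python3 -m handwheel '[[[0,0,-25],[0,0,0],1],[[-2,-1,0],[0,0,0],-1],[[0,0,0],[0,0,0],-1],[[0,0,0],[0,0,0],-1],[[0,0,0],[0,0,0],-1],[[0,0,0],[0,0,0],-1],[[0,0,20],[0,0,0],-1],[[0,0,15],[0,0,0],-1],[[0,0,10],[0,0,0],-1],[[0,0,8],[0,0,0],-1],[[0,0,0],[0,0,0],1],[[0,0,0],[0,0,0],1],[[0,0,0],[0,0,0],1],[[0,0,0],[0,0,0],1],[[0,0,0],[0,0,0],1],[[0,0,0],[0,0,0],1]]' 40
```

```text
clock: 7.22
position: [0.5447, 0.163, 0.0849]
ee_rot: [0.0, 0.656, 0.755, 0.001]
contact_force: [-1.3, -0.6, 5.6]
width: 0.0246
gripper_force: 39.6
```

```bash
python3 -m handwheel '[[[0,0,-10],[0,0,0],1],[[0,0,-30],[0,0,0],1],[[0,0,-40],[0,0,0],1],[[-23,-28,0],[0,0,0],1],[[-23,-28,0],[0,0,0],1],[[-23,-28,0],[0,0,0],1],[[-23,-28,0],[0,0,0],1],[[-23,-28,0],[0,0,0],1],[[-23,-28,0],[0,0,0],1],[[0,0,40],[0,0,0],1],[[0,0,40],[0,0,0],1],[[0,0,40],[0,0,0],1],[[0,0,30],[0,0,0],1],[[0,0,0],[0,0,0],1]]'
python3 - <<'E'
from h import *
cv2.imwrite("pics/w5.png",np.hstack([cv2.resize(vision.get_image("wrist"),(400,300)),cv2.resize(vision.get_image("side")[120:360,200:520],(400,300))]))
E
```

```text
clock: 8.98
position: [0.3947, 0.0032, 0.0127]
ee_rot: [-0.003, 0.656, 0.755, -0.001]
contact_force: [-0.2, 1.0, -0.6]
width: 0.0245
gripper_force: 39.7
```

View pics/w5.png

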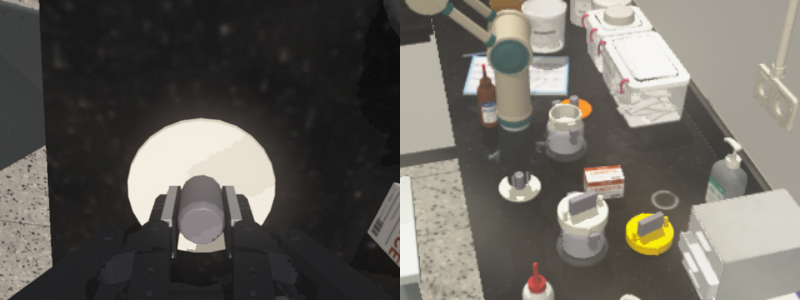

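The wrist view shows the cap firmly held between the pads at half-scale (202,205). The side view shows the cap just above the worktop at (520,185), the fresh jar open at (565,130), and everything else undisturbed. I'll set it down.

```bash
python3 -m handwheel '[[[0,0,18],[0,0,0],1],[[0,0,8],[0,0,0],1],[[0,0,2],[0,0,0],1],[[0,0,0],[0,0,0],1]]'
python3 -m handwheel '[[[0,0,0],[0,0,0],0.2],[[0,0,0],[0,0,0],-1],[[0,0,0],[0,0,0],-1],[[0,0,0],[0,0,0],-1],[[0,0,0],[0,0,0],-1],[[0,0,0],[0,0,0],-1],[[0,0,-30],[0,0,0],-1],[[0,0,-55],[0,0,0],-1],[[0,0,-60],[0,0,0],-1],[[0,0,-60],[0,0,0],-1],[[0,0,0],[0,0,0],-1]]'
python3 - <<'E'
from h import *
go([.4955,-.130,.190],-75.6)
E
```

```text
clock: 9.57
position: [0.3976, 0.0028, -0.0133]
ee_rot: [0.0, 0.656, 0.755, 0.0]
contact_force: [-0.4, -0.4, -1.5]
width: 0.0245
gripper_force: 39.7
clock: 10.95
position: [0.4006, 0.0023, 0.1959]
ee_rot: [0.005, 0.656, 0.755, 0.003]
contact_force: [-0.0, -0.3, -0.0]
width: 0.0854
gripper_force: 0.0
shift [-144.2   75.4    7.2] turn [ 0.11 -0.05 13.94] yaw now 8.0 q6 -0.31 t 10.95
```

```bash
python3 -m handwheel '[[[-37,14,0],[0,0,0],-1],[[-37,14,0],[0,0,0],-1],[[-37,14,0],[0,0,0],-1],[[-37,14,0],[0,0,0],-1],[[-37,14,0],[0,0,1],-1],[[0,0,0],[0,0,1],-1],[[0,0,0],[0,0,1],-1],[[0,0,0],[0,0,1],-1],[[0,0,0],[0,0,1],-1],[[0,0,0],[0,0,1],-1],[[0,0,0],[0,0,1],-1],[[0,0,0],[0,0,1],-1],[[0,0,0],[0,0,1],-1],[[0,0,0],[0,0,1],-1],[[0,0,0],[0,0,1],-1],[[0,0,0],[0,0,1],-1],[[0,0,0],[0,0,1],-1],[[0,0,0],[0,0,1],-1],[[0,0,0],[0,0,0],-1]]'
python3 - <<'E'
from h import *
s=readout.get_state(); im=vision.get_image("wrist"); np.savez("w6.npz",**{k:s[k] for k in("position","ee_rot")})
cv2.imwrite("pics/w6.png",cv2.resize(im[90:390,170:490],(640,600)))
go([.4955,-.1735,.100],-75.6)
E
```

```text
clock: 13.32
position: [0.4914, -0.1702, 0.1899]
ee_rot: [-0.001, 0.992, 0.123, -0.001]
contact_force: [0.2, -0.2, -0.7]
width: 0.0857
gripper_force: 0.0
shift [ 3.2  4.3 90.1] turn [-0.01  0.02 -0.05] yaw now -75.9 q6 0.86 t 13.375
```

View pics/w6.png

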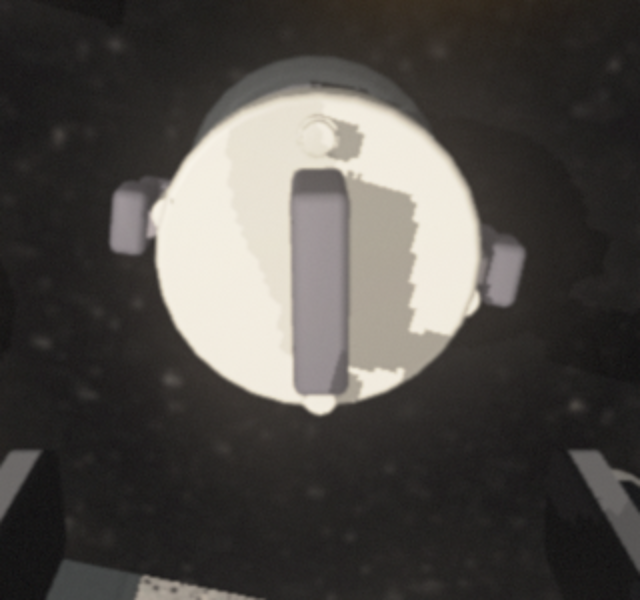

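The bar top runs from crop (320,192) to (320,395), vertical in the picture, so the yaw is right. Catches are at crop (130,218) and (506,272), and the disc centre is near (318,250).

Run:
```python
from h import *
for uv,z in [((330,236.3),.152),((329,214.8),.115),((234.8,198.8),.104),((422.8,225.8),.104)]: print(np.round(ray("wrist",uv,z),4))
go([.496,-.1735,.100],-75.6)
```

```text
[ 0.4989 -0.171   0.152 ]
[ 0.5002 -0.1707  0.115 ]
[ 0.4926 -0.1098  0.104 ]
[ 0.5049 -0.2336  0.104 ]
shift [ 3.7  4.4 90.1] turn [-0.01  0.02 -0.05] yaw now -75.9 q6 0.86 t 13.375
```

```bash
python3 -m handwheel '[[[5.5,1.5,30],[0,0,0],-1],[[0,0,30],[0,0,0],-1],[[0,0,25],[0,0,0],-1],[[0,0,15],[0,0,0],-1],[[0,0,6],[0,0,0],-1],[[0,0,0],[0,0,0],-1],[[0,0,0],[0,0,0],1],[[0,0,0],[0,0,0],1],[[0,0,0],[0,0,0],1],[[0,0,0],[0,0,0],1],[[0,0,0],[0,0,0],1],[[0,0,0],[0,0,0],1]]' 80; python3 -c "
from h import *
go([.497,-.170,.0835],-75.6);print(readout.get_state()['moment'])"
```

```text
clock: 14.88
position: [0.4984, -0.1718, 0.0858]
ee_rot: [0.001, 0.993, 0.122, 0.0]
contact_force: [-1.3, -3.7, 4.1]
width: 0.0149
gripper_force: 78.6
shift [-0.9 -2.1  2.3] turn [ 0.02 -0.01 -0.06] yaw now -76.0 q6 0.86 t 14.875
[-0.58778482  0.14295828  0.06059785]
```

```bash
python3 -m handwheel '[[[0,1.5,0],[0,0,0],1],[[0,0,0],[0,0,-0.6],1],[[0,0,0],[0,0,-0.6],1],[[0,0,0],[0,0,-0.6],1],[[0,0,0],[0,0,-0.6],1],[[0,0,0],[0,0,-0.6],1],[[0,0,0],[0,0,0],1]]'; python3 -c "
from h import *
go([.497,-.170,.0835],5.7);print(readout.get_state()['moment'])"
```

```text
clock: 15.75
position: [0.499, -0.172, 0.0858]
ee_rot: [0.0, 0.961, 0.276, 0.001]
contact_force: [-0.0, -0.7, 5.4]
width: 0.0148
gripper_force: 78.8
shift [-0.6 -2.7  2.3] turn [ 1.000e-02 -1.000e-02 -1.061e+01] yaw now -58.0 q6 0.55 t 15.75
[-0.12858155  0.07338442  0.20245647]
```

```bash
python3 -m handwheel '[[[0,0,0],[0,0,-1],1],[[0,0,0],[0,0,-1],1],[[0,0,0],[0,0,-1],1],[[0,0,0],[0,0,-1],1],[[0,0,0],[0,0,-1],1],[[0,0,0],[0,0,-1],1],[[0,0,0],[0,0,-1],1],[[0,0,0],[0,0,-1],1],[[0,0,0],[0,0,-1],1],[[0,0,0],[0,0,-1],1],[[0,0,0],[0,0,-0.6],1],[[0,0,0],[0,0,0],1]]'; python3 -c "
from h import *
go([.499,-.172,.0835],5.7);print(readout.get_state()['moment'])"
```

```text
clock: 17.25
position: [0.4987, -0.1713, 0.0858]
ee_rot: [-0.0, 0.672, 0.741, 0.001]
contact_force: [0.0, 1.4, 6.3]
width: 0.0147
gripper_force: 79.0
shift [-0.7  0.2  2.3] turn [ 0.01 -0.01 -0.02] yaw now 5.6 q6 -0.56 t 17.25
[0.05695221 0.09517569 0.12525069]
```

```bash
python3 -m handwheel '[[[0,0,-3],[0,0,0],1],[[0,0,-4],[0,0,0],1],[[0,0,-5],[0,0,0],1],[[0,0,0],[0,0,0],1]]'; python3 -c "
from h import *
print(readout.get_state()['moment'])"
```

```text
clock: 17.75
position: [0.4984, -0.1722, 0.0974]
ee_rot: [0.0, 0.672, 0.741, 0.0]
contact_force: [-0.1, -0.3, -3.2]
width: 0.0143
gripper_force: 78.1
[ 0.02452339  0.01548294 -0.0051988 ]
```

```bash
python3 -m handwheel '[[[0,0,-40],[0,0,0],1],[[0,0,-40],[0,0,0],1],[[0,0,-40],[0,0,0],1],[[35,9,0],[0,0,0],1],[[35,9,0],[0,0,0],1],[[35,9,0],[0,0,0],1],[[35,9,0],[0,0,0],1],[[35,10,0],[0,0,-0.15],1],[[35,10,0],[0,0,0],1],[[35,10,0],[0,0,0],1],[[0,0,0],[0,0,0],1],[[0,0,0],[0,0,0],1]]'
python3 - <<'E'
from h import *
s=readout.get_state(); im=vision.get_image("wrist"); print(s["position"])
cv2.imwrite("pics/w7full.png",im)
cv2.imwrite("pics/w7.png",cv2.resize(im[40:340,120:520],(800,600),interpolation=cv2.INTER_CUBIC))
go([.545,.164,.2],6.6)
E
```

```text
clock: 19.25
position: [0.5385, 0.0779, 0.2169]
ee_rot: [-0.0, 0.666, 0.746, -0.001]
contact_force: [0.4, -0.1, -2.0]
width: 0.0145
gripper_force: 78.7
[0.5384874  0.07794041 0.21691543]
shift [85.1 16.2 16.9] turn [-0.01  0.01 -0.02] yaw now 6.5 q6 -0.1 t 19.3
```

View pics/w7.png

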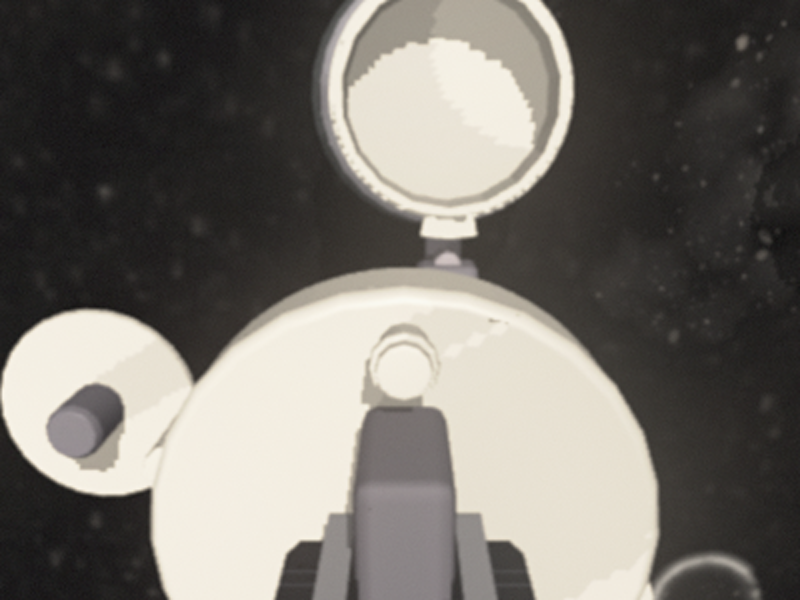

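The picture shows the open fresh jar with rim edges at crop x 330 and 573, bottom edge at y=215, and mouth 345–560 with bottom at 203. The lug is at (449,226) and the catch nose at (447,265). The cap stands on the worktop at left with its knob at (75,432), and the lid is held level.

Run:
```python
from h import *
f=lambda u,v:((u+.5)/2-.5+120,(v+.5)/2-.5+40)
w=lambda u,v,z:ray("wrist",f(u,v),z)
M=rot(readout.get_state());tx=M[:,0]
m1=(w(330,93,.11)+w(573,93,.11))/2; m2=(w(345,93,.11)+w(560,93,.11))/2
print("lateral mids",m1,m2,"dia",np.linalg.norm(w(330,93,.11)-w(573,93,.11)),np.linalg.norm(w(345,93,.11)-w(560,93,.11)))
print("bottom->centre",w(451,216,.11)+tx*.0395,w(451,204,.11)+tx*.035)
lug=w(449,236,.107);ca=w(447,275,.104); print("lug edge",lug,"catch",ca)
print("cap knob",w(75,432,.049),"disc",w(97,402,.013))
c=np.array([m2[0],(w(451,216,.11)+tx*.0395)[1],0])
for p in(lug,ca): print(np.degrees(np.arctan2(*(c-p)[[1,0]])),np.linalg.norm((c-p)[:2]))
```

```text
lateral mids [0.54394838 0.16515148 0.11      ] [0.54426656 0.16518503 0.11      ] dia 0.07802239801184403 0.06903040778760447
bottom->centre [0.54442234 0.16562952 0.10997857] [0.54441267 0.16509169 0.10998101]
lug edge [0.54929382 0.11923475 0.107     ] catch [0.55057405 0.10521542 0.104     ]
cap knob [0.39989461 0.00628342 0.049     ] disc [0.39728817 0.00715381 0.013     ]
96.1843462800439 0.0466663529430104
95.96032587782858 0.06074247162380348
```

```bash
python3 -m handwheel '[[[28.5,5,0],[0,0,0.07],1],[[28.5,5,0],[0,0,0],1],[[28.5,5,0],[0,0,0],1],[[0,0,35],[0,0,0],1],[[0,0,35],[0,0,0],1],[[0,0,25],[0,0,0],1],[[0,0,10],[0,0,0],1],[[0,0,0],[0,0,0],1],[[0,0,0],[0,0,0],1]]'; python3 -c "
from h import *
go([.5435,.1645,.104],6.1);print(readout.get_state()['moment'])"
```

```text
clock: 20.42
position: [0.5456, 0.1648, 0.1135]
ee_rot: [0.001, 0.669, 0.743, 0.001]
contact_force: [-0.5, 0.7, -3.1]
width: 0.0148
gripper_force: 78.7
shift [-0.1 -2.1  9.5] turn [ 0.02 -0.   -0.01] yaw now 6.1 q6 0.07 t 20.425
[-0.00814103  0.02144353 -0.00953514]
```

```bash
python3 -m handwheel '[[[0,-1.5,4],[0,0,0],1],[[0,0,4],[0,0,0],1],[[0,0,4],[0,0,0],1],[[0,0,3],[0,0,0],1],[[0,0,0],[0,0,0],1]]'; python3 -c "
from h import *
print(readout.get_state()['moment'])"
```

```text
clock: 21.05
position: [0.5427, 0.1648, 0.0968]
ee_rot: [-0.0, 0.669, 0.744, -0.0]
contact_force: [-0.4, 0.2, -3.8]
width: 0.0149
gripper_force: 78.7
[-0.03580372 -0.00427389  0.0131139 ]
```

```bash
python3 -m handwheel '[[[0,0,4],[0,0,0],1],[[0,0,4],[0,0,0],1],[[0,0,2],[0,0,0],1],[[0,0,1],[0,0,0],1],[[0,0,0],[0,0,0],1]]'; python3 -c "
from h import *
print(readout.get_state()['moment'])"
```

```text
clock: 21.68
position: [0.543, 0.1648, 0.0862]
ee_rot: [-0.0, 0.669, 0.744, 0.0]
contact_force: [-0.0, 0.6, -2.6]
width: 0.0149
gripper_force: 78.7
[-0.01009964  0.00146128 -0.0243808 ]
```

```bash
python3 -m handwheel '[[[0,0,1],[0,0,0],1],[[0,0,0],[0,0,1],1],[[0,0,0],[0,0,1],1],[[0,0,0],[0,0,1],1],[[0,0,0],[0,0,1],1],[[0,0,0],[0,0,1],1],[[0,0,0],[0,0,1],1],[[0,0,0],[0,0,1],1],[[0,0,0],[0,0,1],1],[[0,0,0],[0,0,1],1],[[0,0,0],[0,0,1],1],[[0,0,0],[0,0,0],1]]'; python3 -c "
from h import *
go([.543,.1645,.0855],6.1-81);print(readout.get_state()['moment'])"
```

```text
clock: 23.18
position: [0.5434, 0.1644, 0.0859]
ee_rot: [0.0, 0.951, 0.31, 0.001]
contact_force: [-1.7, -2.1, 1.9]
width: 0.0147
gripper_force: 79.4
shift [-0.3 -0.3  0.4] turn [ 0.01 -0.01  3.51] yaw now -53.8 q6 1.11 t 23.175
[-0.18588384  0.16658365 -0.02991241]
```

```bash
for r in 1; do python3 -m handwheel '[[[0,0,0],[0,0,0.6],1],[[0,0,0],[0,0,0.6],1],[[0,0,0],[0,0,0.6],1],[[0,0,0],[0,0,0],1]]' >/dev/null; python3 -c "
from h import *
go([.543,.1645,.0855],6.1-81);print(readout.get_state()['moment'])"; python3 -m handwheel '[[[0,0,0],[0,0,0.6],1],[[0,0,0],[0,0,0.6],1],[[0,0,0],[0,0,0.6],1],[[0,0,0],[0,0,0],1]]'; python3 -c "
from h import *
go([.543,.1645,.0855],6.1-81);print(readout.get_state()['moment'])"; done
```

```text
shift [-0.4  0.2  0.3] turn [ 0.   -0.01  1.71] yaw now -64.6 q6 1.3 t 23.675
[-0.17966257  0.15988616 -0.22777922]
clock: 24.18
position: [0.545, 0.1645, 0.0859]
ee_rot: [0.0, 0.992, 0.127, 0.002]
contact_force: [3.6, -1.3, 1.3]
width: 0.0147
gripper_force: 79.3
shift [-2.  -0.5  0.4] turn [ 0.01 -0.04 -0.08] yaw now -75.4 q6 1.49 t 24.175
[-0.38897335 -0.48152887  0.02714844]
```

```bash
python3 -m handwheel '[[[0,0,0],[0,0,0.3],1],[[0,0,0],[0,0,0.3],1],[[0,0,0],[0,0,0],1]]'>/dev/null; python3 -c "
from h import *
go([.543,.1645,.0855],6.1-81);print(readout.get_state()['moment'],readout.get_state()['contact_force'])"
```

```text
shift [-2.3 -0.5  0.5] turn [ 0.02 -0.04 -0.65] yaw now -78.8 q6 1.55 t 24.55
[-0.27738609 -0.78651991  1.93794232] [ 4.75100118 -1.78807413  2.52446602]
```

The turn met 0.23 N m over the catches, then 1.9 N m at the hard stop, so the lid is locked. I'll relieve the torque and let go.

```bash
python3 -m handwheel '[[[0,0,0],[0,0,-0.4],1],[[0,0,0],[0,0,0],1],[[0,0,0],[0,0,0],0.4],[[0,0,0],[0,0,0],-1],[[0,0,0],[0,0,0],-1],[[0,0,0],[0,0,0],-1],[[0,0,0],[0,0,0],-1],[[0,0,0],[0,0,0],-1],[[0,0,-25],[0,0,0],-1],[[0,0,-50],[0,0,0],-1],[[0,0,-50],[0,0,0],-1],[[0,0,0],[0,0,0],-1]]'
python3 - <<'E'
from h import *
s=readout.get_state(); im=vision.get_image("wrist"); print(s["position"])
cv2.imwrite("pics/w8.png",im)
# grey bar angle: project ideal bar edges? segment mid-grey non-white inside disc
c=np.array([.5435,.1645])
p,A,o=cam("wrist",s)
def px(P):
    q=A.T@(np.array(P)-o); return np.array(p["intrinsics"])[:2]@(q/q[2])
u,v=px([*c,.152]); print(u,v)
g=cv2.cvtColor(im,cv2.COLOR_BGR2HSV); r=im[int(v)-70:int(v)+70,int(u)-70:int(u)+70].astype(int)
m=((r[...,0]-r[...,2]>-2)&(r.sum(2)>270)&(r.sum(2)<560)).astype(np.uint8)
m=cv2.morphologyEx(m,cv2.MORPH_OPEN,np.ones((5,5)))
n,l,st,ce=cv2.connectedComponentsWithStats(m)
for i in range(1,n):
    if st[i,4]>200: print(st[i],ce[i],cv2.minAreaRect(np.argwhere(l==i)[:,::-1].astype(np.float32)))
go([.3975,.0045,.195],None)
E
```

```text
clock: 26.05
position: [0.5459, 0.1654, 0.215]
ee_rot: [-0.0, 0.993, 0.116, 0.005]
contact_force: [-0.4, -0.3, -0.9]
width: 0.0855
gripper_force: 0.0
[0.54591746 0.16535649 0.21501416]
325.2864854127726 238.60672819961957
shift [-179.7  122.5   16.5] turn [ 0.   -0.05  0.  ] yaw now -76.7 q6 1.51 t 26.1
```

Run:
```python
from h import *
im=cv2.imread("pics/w8.png"); r=im[150:320,240:410]; g=cv2.cvtColor(r,cv2.COLOR_BGR2GRAY)
print(g[::12,::12]); print(r[88,85])
L=cv2.HoughLinesP(cv2.Canny(g,30,90),1,np.pi/360,25,minLineLength=35,maxLineGap=5)
for l in (L if L is not None else []): 
    a,b,c,d=l[0]; print(l[0],round(np.degrees(np.arctan2(d-b,c-a)),1))
```

```text
[[ 44  47  45  58 100 214 227 228 234 186  67  54  48  47  49]
 [ 42  48  47 203 226 226 224 233 165 235 236 146  50  46  40]
 [ 44  48 168 237 226 225 225 202 222 236 236 236 118  49  40]
 [ 48  80 237 238 225 226 117  97 148 167 235 236 236  53  48]
 [144 237 238 238 226 227 143 151 116 167 165 236 235  88  50]
 [144 235 237 238 238 226 145 152 120 168 165 236 235 191  95]
 [ 49 238 238 238 238 226 145 152 114 168 166 237 236 203 148]
 [ 46 130 237 237 237 236 151 151 111 165 165 236 236 178 146]
 [ 43  48 238 237 236 236 159 150 115 165 166 236 235  49  47]
 [ 41  45 146 236 236 236 184 149 113 163 163 236 106  47  43]
 [ 37  44  45 174 236 235 213 148 112 202 224 140  52  53  47]
 [ 33  38  45  49  53 229 235 228 162 220  55  56  52  46  49]
 [ 28  35  40  47  46  48  54  53  53  52  51  50  47  46  41]
 [ 32  38  39  46  43  46  43  51  46  45  45  45  44  45  42]
 [ 36  36  37  38  36  53  39  40  40  42  46  41  44  43  45]]
[150 149 157]
[ 70  42  72 119] 88.5
[96 33 97 97] 89.1
[ 94  60  95 131] 89.2
[133 120 163  83] -51.0
[126 106 128  68] -87.0
[ 84 141 123 127] -19.7
```

```bash
python3 -m handwheel '[[[-45,30.5,0],[0,0,0],-1],[[-45,30.5,0],[0,0,0],-1],[[-45,30.5,0],[0,0,0],-1],[[-45,31,0],[0,0,0],-1],[[0,0,50],[0,0,0],-1],[[0,0,40],[0,0,0],-1],[[0,0,0],[0,0,0],-1]]'; python3 -c "
from h import *
go([.3976,.0045,-.013],None)"
```

```text
clock: 26.98
position: [0.3918, 0.0047, 0.117]
ee_rot: [-0.001, 0.993, 0.115, -0.005]
contact_force: [-0.4, 0.5, 0.3]
width: 0.0856
gripper_force: 0.0
shift [  6.7   2.  130. ] turn [-0.04  0.08  0.  ] yaw now -76.7 q6 1.17 t 26.975
```

```bash
python3 -m handwheel '[[[5,1.5,40],[0,0,0],-1],[[0,0,0],[0,0,0],-1],[[0,0,40],[0,0,0],-1],[[0,0,0],[0,0,0],-1]]'; python3 -c "
from h import *
go([.3976,.0045,-.013],None)"
```

```text
clock: 27.48
position: [0.3998, 0.0042, 0.0401]
ee_rot: [-0.001, 0.993, 0.116, -0.002]
contact_force: [-0.2, 0.6, 0.7]
width: 0.0854
gripper_force: 0.0
shift [-1.9 -0.7 53.1] turn [-0.01  0.03  0.  ] yaw now -76.7 q6 1.17 t 27.475
```

```bash
python3 -m handwheel '[[[-1.5,0,25],[0,0,0],-1],[[0,0,18],[0,0,0],-1],[[0,0,10],[0,0,0],-1],[[0,0,0],[0,0,0],-1],[[0,0,0],[0,0,0],1],[[0,0,0],[0,0,0],1],[[0,0,0],[0,0,0],1],[[0,0,0],[0,0,0],1],[[0,0,0],[0,0,0],1],[[0,0,0],[0,0,0],1]]' 40; python3 -c "
from h import *
go([.4985,-.172,.17],None)"
```

```text
clock: 28.72
position: [0.3999, 0.0034, -0.0123]
ee_rot: [0.0, 0.993, 0.116, 0.0]
contact_force: [-1.4, -1.1, 4.7]
width: 0.0241
gripper_force: 39.1
shift [  55.7  193.5 -182.2] turn [ 0.   -0.01  0.  ] yaw now -76.7 q6 1.17 t 28.725
```

```bash
python3 -m handwheel '[[[0,0,-20],[0,0,0],1],[[0,0,-60],[0,0,0],1],[[0,0,-60],[0,0,0],1],[[0,0,-40],[0,0,0],1],[[11,38,0],[0,0,0],1],[[11,38,0],[0,0,0],1],[[11,39,0],[0,0,0],1],[[11,39,0],[0,0,0],1],[[11,39,0],[0,0,0],1],[[0,0,0],[0,0,0],1],[[0,0,35],[0,0,0],1],[[0,0,20],[0,0,0],1],[[0,0,0],[0,0,0],1]]'
python3 - <<'E'
from h import *
go([.499,-.172,.092],None)
s=readout.get_state(); cv2.imwrite("pics/w9.png",vision.get_image("wrist"))
E
```

```text
clock: 30.35
position: [0.4954, -0.1701, 0.1105]
ee_rot: [-0.002, 0.993, 0.116, -0.002]
contact_force: [0.4, -0.5, -1.5]
width: 0.024
gripper_force: 39.8
shift [ 3.1  2.8 18.5] turn [-0.04  0.04  0.  ] yaw now -76.7 q6 0.87 t 30.35
```

```bash
python3 -m handwheel '[[[2.5,2,5],[0,0,0],1],[[0,0,0],[0,0,0],1]]' >/dev/null; python3 -m handwheel '[[[0,0,5],[0,0,0],1],[[0,0,3],[0,0,0],1],[[0,0,0],[0,0,0],1]]';  python3 -c "
from h import *
go([.499,-.172,.090],None)"
```

```text
clock: 31.02
position: [0.5002, -0.1729, 0.0989]
ee_rot: [-0.0, 0.993, 0.116, -0.0]
contact_force: [0.3, -0.2, -1.9]
width: 0.0244
gripper_force: 39.9
shift [-0.9 -1.1  8.9] turn [-0.01  0.    0.  ] yaw now -76.7 q6 0.87 t 31.025
```

```bash
python3 -m handwheel '[[[-0.5,-1,3],[0,0,0],1],[[0,0,3],[0,0,0],1],[[0,0,2],[0,0,0],1],[[0,0,0],[0,0,0],1]]';python3 -m handwheel '[[[0,0,1],[0,0,0],1],[[0,0,0],[0,0,0],1]]'
```

```text
clock: 31.52
position: [0.4996, -0.1721, 0.0909]
ee_rot: [-0.0, 0.993, 0.116, -0.0]
contact_force: [0.8, 0.9, -0.9]
width: 0.0243
gripper_force: 39.9
clock: 31.78
position: [0.4998, -0.1722, 0.0902]
ee_rot: [-0.0, 0.993, 0.116, 0.0]
contact_force: [-0.6, 0.3, -0.5]
width: 0.0243
gripper_force: 39.9
```

The cap slid in without force. I'll release it, back off, and check with the cameras.

```bash
python3 -m handwheel '[[[0,0,0],[0,0,0],0.4],[[0,0,0],[0,0,0],-1],[[0,0,0],[0,0,0],-1],[[0,0,0],[0,0,0],-1],[[0,0,0],[0,0,0],-1],[[0,0,0],[0,0,0],-1],[[0,0,-25],[0,0,0],-1],[[0,0,-50],[0,0,0],-1],[[0,0,-50],[0,0,0],-1],[[-40,0,-20],[0,0,0],-1],[[-50,0,0],[0,0,0],-1],[[-50,0,0],[0,0,0],-1],[[0,0,0],[0,0,0],-1],[[0,0,0],[0,0,0],-1]]'
python3 - <<'E'
from h import *
a=cv2.imread("pics/top0.png"); im=vision.get_image("top"); cv2.imwrite("pics/top1.png",im)
def fit(im,u,v,n,z):
    r=im[v-38:v+38,u-38:u+38]; g=(r.min(2)>175).astype(np.uint8)
    c=max(cv2.findContours(g,0,1)[0],key=cv2.contourArea); e=cv2.fitEllipse(cv2.convexHull(c))
    uv=(e[0][0]+u-38,e[0][1]+v-38); print(n,np.round(uv,1),np.round(e[1],1),np.round(ray("top",uv,z),4))
fit(a,254,212,"cap before",.115);fit(im,254,212,"fresh now",.115)
fit(a,399,229,"lid before",.115);fit(im,399,229,"used now",.115)
for n,(u,v,w) in {"brown":(190,287,18),"clear":(475,284,22),"box":(330,194,18),"orange":(202,193,20),"yellow":(394,172,22)}.items():
    print(n,np.abs(a[v-w:v+w,u-w:u+w].astype(int)-im[v-w:v+w,u-w:u+w]).mean())
g=cv2.cvtColor(im,cv2.COLOR_BGR2GRAY); print(g[195:232:3,236:276:3])
print(g[212:248:3,380:420:3])
E
```

```text
clock: 33.52
position: [0.3642, -0.2046, 0.2355]
ee_rot: [0.0, 0.993, 0.115, 0.001]
contact_force: [0.2, -0.0, -0.2]
width: 0.0854
gripper_force: 0.0
cap before [251.7 211.2] [40.3 40.7] [0.5432 0.1613 0.115 ]
fresh now [251.4 211.4] [43.8 44.4] [0.5428 0.1622 0.115 ]
lid before [398.4 228.6] [44.1 45.6] [ 0.4958 -0.1736  0.115 ]
used now [398.1 228.2] [40.8 41.5] [ 0.4966 -0.1731  0.115 ]
brown 3.963477366255144
clear 68.95316804407713
box 0.9807098765432098
orange 1.1577083333333333
yellow 1.0606060606060606
[[120 239 235 219 127 167 245 244 244 245 216  30  34  35]
 [241 236 225 160 129 238 246 245 244 244 245 196  36  37]
 [244 236 233 164 154  62 171 172 170 239 244 246  96  39]
 [244 237 237 161 155  73 172 171 172 179 244 244 212  48]
 [244 239 237 165 156 114 151 172 172 171 244 244 245  81]
 [245 245 236 204 158 147  87 172 172 171 246 244 245 112]
 [245 245 244 237 160 152  67 175 172 172 239 244 245 174]
 [245 245 245 245 161 153  85 161 173 173 179 245 242 101]
 [245 245 245 245 188 155 124 113 172 174 171 245 204  92]
 [245 245 245 244 230 140  96  80 172 171 171 247 120
[... 192 characters left out ...]
0 210 235 236 243 243 244 244 244 247  33  29  31]
 [ 79 227 234 235 234 242 243 243 243 243 244 248  28  23]
 [190 238 234 235 234 235 242 244 243 243 244 244 233  19]
 [244 244 235 234 235 235 235 246 246 245 244 244 247  38]
 [244 244 244 235 235 161 141 152 145 173 196 244 244 133]
 [244 243 243 244 235  92 154 153 152 164 174 193 244 198]
 [244 243 244 244 244  79 152 154 152 171 176 189 244 162]
 [244 244 244 244 244 245  95 139 178 175 173 245 245 115]
 [240 244 244 244 244 244 244 244 244 245 245 244 247  32]
 [167 245 244 243 243 243 243 244 244 244 243 244 174  19]
 [114 211 244 244 244 244 244 244 244 243 244 239  19  19]
 [ 93 111 185 245 244 244 244 244 244 246 225  24  23  20]]
```

```bash
python3 -m handwheel '[[[0,-50,-20],[0,0,0],-1],[[0,-50,0],[0,0,0],-1],[[0,-50,0],[0,0,0],-1],[[0,-50,0],[0,0,0],-1],[[0,0,0],[0,0,0],-1]]'|grep -E "pos|cont"
python3 - <<'E'
from h import *
a=cv2.imread("pics/top0.png"); im=vision.get_image("top")
for n,(u,v,w) in {"brown":(190,287,18),"clear":(475,284,22)}.items():
    print(n,np.abs(a[v-w:v+w,u-w:u+w].astype(int)-im[v-w:v+w,u-w:u+w]).mean())
E
```

```text
position: [0.3174, -0.0065, 0.2553]
contact_force: [1.5, -0.2, -0.7]
brown 2.2325102880658436
clear 4.946625344352617
```

Run:
```python
from h import *
from rig import manip
a=cv2.imread("pics/top0.png"); im=vision.get_image("top")
for i in(a,im):
    r=i[255:315,440:510].astype(int); m=(r[...,2]-r[...,0]>80); print(m.sum(),np.argwhere(m).mean(0))
    m=r.min(2)>170; print(m.sum(),np.argwhere(m).mean(0))
print(manip.sign_off())
```

```text
182 [31.45604396 46.48351648]
246 [29.82113821 36.95528455]
182 [31.82967033 46.83516484]
247 [29.88663968 37.15789474]
the job is handed in; nothing more can be done
None
```

The job is handed in: the suction lid is locked on the fresh jar at about 82°, the dust cap closes the used jar, and the bottles and carton stand where they were (by my own camera and force checks; the judge returned no verdict).

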